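# Lock the measuring spoon on its carrying stand with the snap cap

### The job

Pack the measuring spoon for the catering run: hang it by its eye on the post of the round steel stand so that it lies flat on the base, and let go of it. Then press the snap cap onto the post above it: when it clicks and the resistance drops, keep pressing until the cap is fully home, and finish still holding the cap and pressing it down firmly (about 10 N), not letting go. Leave the kitchen timer and the two sauce dishes where they are.

Things in the scene. Friction and masses are not known exactly. Their poses are not given: they have to be found in the camera images.
- stand: Round steel stand, fixed to the worktop; origin at the centre of its underside. Base disc 160 mm diameter, 10 mm thick. Upright post in its middle: collar 20 mm diameter up to 18 mm height, then 14 mm diameter. Six sprung steel balls stand out of the post 12 mm below its tip, 19.6 mm across their outsides: the cap locks over them, the spoon's eye passes them freely.
- post_tip (a point): Top centre of the stand's post, 42.5 mm above the worktop; z up. The last 6 mm of the post taper from 14 to 9 mm diameter.
- spoon: Loose bare-metal measuring spoon, 180 mm long, 90 g, lying flat: round eye at one end, bowl at the other (44 mm diameter, 18 mm high, centred 63 mm along +x). Origin under the middle of the handle, on the flat underside; x along the handle from eye to bowl, z up. The handle may point any way when hung; leave it flat on the base.
- spoon_grip (a point): Middle of the spoon's handle, halfway up (5 mm above the underside), near the centre of mass; axes as the spoon's. The handle is a straight bar 14 mm wide and 10 mm thick, from 37 mm on the eye's side to 43 mm on the bowl's side of this point. Beyond the spoon, on the robot's left, stands a tall foil-covered tray: keep clear of it.
- spoon_eye (a point): Centre of the spoon's eye, 55 mm from the handle's middle along -x, halfway up its 8 mm thickness (14 mm above the worktop when the spoon lies on the stand). Hole 28 mm, outside 43 mm diameter; axes as the spoon's.
- cap: Loose snap cap, black plastic, round, ribbed sides: 38 mm diameter, 34 mm high, 40 g, standing mouth down. Origin at the centre of its bottom rim; z up. The mouth is 16 mm wide and 4 mm deep, the cavity behind it 21 mm wide; its ceiling is 20.5 mm above the rim and stops on the post's tip. Fully home, the rim is 22 mm above the worktop.
- cap_center (a point): Centre of the cap, 17 mm above its rim; z up. Lowered over the post, the mouth meets the balls with this point about 8 mm above the post's tip. Pushing on takes up to about 10 N; then the force drops and, from about 3 mm above the tip, the balls pull the cap down (up to 12 N). It is hard home with this point 3.5 mm below the tip; press on there with 10 to 15 N.
- kitchen_timer: Bystander: round white wind-up timer, 65 mm diameter, 40 mm high; origin at the centre of its underside. Leave alone.
- ramekin_a: Bystander: small round black sauce dish, 63 mm diameter, 37 mm high; origin at the centre of its underside. Leave alone.
- ramekin_b: Bystander: a second sauce dish of the same size; origin at the centre of its underside. Leave alone.
Not all that is in view belongs to the job. Of the things shaped like the cap, the black one is meant.

How it is judged:
By the outcome, as a careful person would: the job done as asked, in the order asked, and still so for the second after the job is handed in, while the arm keeps its last pose, push and grip.
It also fails if it takes over 64 s, if anything falls off the work surface, if the arm or the gripper's body presses on something with over 40 N, if the wrist force passes 120 N, or if a joint passes its speed limit or range.

### The arm

A 6-joint arm with a two-finger parallel gripper is mounted at the origin on a cart in front of the work surface, level with it; the furniture and walls round the work are solid. World frame = base frame: x ahead of the robot, y to its left, z up, the work surface at z = 0. Lengths are in m, angles in degrees, forces in N, time in s.
With the tool pointing down it reaches from about 0.375 to 0.9 m from the base axis. Payload 3.1 kg.
Tool frame: the origin (TCP) lies at the very end of the fingers, on their centre line; the grasp point (between the pads) lies 19 mm behind it; z points along the fingers, y is the line along which they close (so a half turn about z gives the same grasp; the last joint's range is limited). The gripper opens to 87 mm and grips with 3 to 60 N. Pads are 19 mm wide; open, the fingers measure 117 mm over their backs; the gripper's body (75 mm by 190 mm) begins 51 mm behind the grasp point.
Start: joints at [58.356, 30.224, 82.088, -0, 67.689, -10.227], TCP at [0.228, 0.582, 0.223] pointing down, gripper open.
Joint ranges: [-176.69, 176.69], [-43.24, 126.21], [12.49, 139.97], [-82, 262], [0, 151.66], [-163.58, 163.58]. Speed limits (degrees/s): [159.86, 159.86, 180, 180, 180, 180].

### API

Orientations are given as a 3x3 rotation matrix whose columns are the frame's x, y, z axes.
In Python, from rig import readout, cams, bot gives the robot as it stands.
- The arm moves only by the shell command python3 -m inch 'ROWS'. ROWS is JSON, a list of rows, each a list of 5 numbers: the shift along the world's x, y, z in cm, then the turn about the world's z in degrees, then the finger opening in cm, from 0 to 8.7. In form: [[dx, dy, dz, twist, fingers], ...]. A call has 1 to 10 rows; each row is the pose to reach, as a shift and turn from the pose commanded when the call began; what a row does not reach only later rows make up. A row lasts 1/12 s, in which the tool goes at most 41.7 mm and 7.16 degrees, less where a joint would pass 70% of its speed; a pose out of reach is approached as far as the arm can. A call with a gripper value outside its range is refused whole. The fingers move at their own pace and stop on an object; the grip force is fixed at half the most. Time passes only in rows, so rows that repeat a pose let the fingers close. It gives the time, the measured TCP pose, the force, the opening and the grip force at its end, in the units of the state.
- readout.read_state(): the state, without advancing time (a new reading comes with each control period).
- cams.capture(name): name is "side" or "top"; returns a dict with "image" (420x560x3 uint8, blue, green, red), "intrinsics" (3x3 intrinsics, pixels), "xyz" and "rotation" of the camera in the world. Camera axes: x right, y down, z forward; pixel columns grow to the right and rows downward; lengths in m; the calibration is good to about 2 mm. A picture is of the moment at which its call begins. There is no depth.
- bot.hand_in(): hands the job in; it is judged then, once.
The state is a dict: "time_s": time; "joint_positions": joint angles; "qvel": joint speeds; "tau": joint torques, N m; "position": TCP position; "tcp_rot": TCP orientation; "force": force on the tool from outside, world axes, zero at the start; "moment": the same for the moment, N m; "opening": opening from 0.0 (shut) to 1.0 (fully open); "grasp_force": force on a finger pad.
Only numpy, scipy, OpenCV 4.12 (cv2) and the standard library are available. Lean on these libraries where they do the work, as an engineer would, in place of code of your own. Each camera call takes 0.05 s, during which the arm holds its last target. There are 200 camera calls.

## Working session

There is one attempt and no reset: what is moved stays moved. The work goes in short steps, Python scripts to look and compute and a shell command to move; the robot and the scene stay as the last step left them, time stands still between calls to the robot, and variables do not carry over. Pictures are saved under pics/ and viewed, at most 10 in all, crops included, and the job is handed in when it is done.

```bash
ls; mkdir -p pics; python3 - <<'E'
from rig import readout,cams,bot
import cv2,numpy as np
for n in("side","top"):
    c=cams.capture(n);cv2.imwrite(f"pics/{n}0.png",c["image"]);print(n,c["intrinsics"],c["xyz"],c["rotation"])
print(readout.read_state())
E
```

```text
pics
side [[488.66481867   0.         284.66722449]
 [  0.         488.66481867 218.90642484]
 [  0.           0.           1.        ]] [ 0.05382987 -0.87393912  0.50392645] [[ 0.89011502 -0.16286013  0.42564284]
 [-0.45569517 -0.30556656  0.83604485]
 [-0.00609615 -0.93813947 -0.34620396]]
top [[432.71126908   0.         279.53825375]
 [  0.         432.71126908 208.23539076]
 [  0.           0.           1.        ]] [0.33956729 0.12006474 1.24119429] [[-0.01678405 -0.98302035  0.18272736]
 [-0.99966132  0.02013323  0.01648914]
 [-0.01988806 -0.18238872 -0.98302534]]
{'time_s': 0.1, 'joint_positions': array([ 5.83554759e+01,  3.02736623e+01,  8.21478798e+01, -2.88960885e-03,
        6.76898151e+01, -1.02268137e+01]), 'qvel': array([-0.0142813 , -0.01509167, -0.14896108, -0.00425404,  0.07122792,
        0.05833003]), 'tau': array([-4.39518544e-04, -4.40986097e+01, -1.77151966e+01,  6.33848109e-02,
        5.33445622e-02, -4.15309319e-05]), 'position': array([0.22786122, 0.58128243, 0.22167571]), 'tcp_rot': array([[-9.30949848e-01,  3.65145753e-01, -9.79956752e-04],
       [ 3.65146945e-01,  9.30948382e-01, -1.67905872e-03],
       [ 2.99187992e-04, -1.92094768e-03, -9.99998110e-01]]), 'force': array([0.22899727, 0.34517219, 0.39055236]), 'moment': array([-0.02919454, -0.00150357, -0.03302244]), 'grasp_force': 0.0, 'opening': 1.0026258385858131}
```

View pics/top0.png

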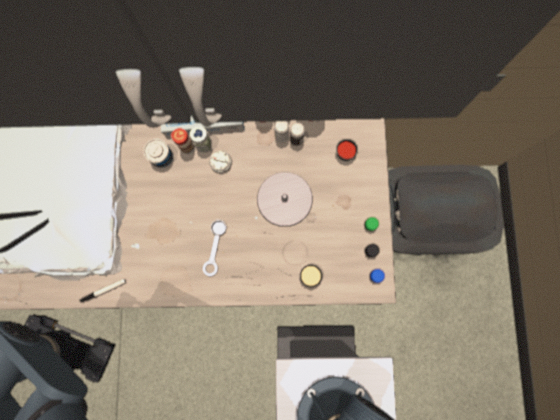

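View pics/side0.png

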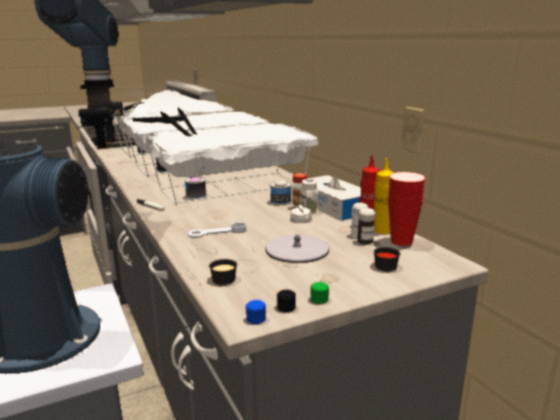

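Top view: stand post at about (285,198), spoon eye (210,268), bowl (219,229), black cap (372,251), with green and blue caps at (372,224) and (377,276). In the side view the black cap is at (286,300) and the post tip at (297,239).

```bash
cat > h.py <<'E'
import numpy as np,cv2
from rig import readout,cams,bot
def ray(c,uv):
    d=np.linalg.inv(c["intrinsics"])@[uv[0],uv[1],1.]
    return np.array(c["xyz"]),np.array(c["rotation"])@d
def onz(c,uv,z):
    o,d=ray(c,uv); return o+d*(z-o[2])/d[2]
def two(c1,u1,c2,u2):
    o1,d1=ray(c1,u1);o2,d2=ray(c2,u2);d1/=np.linalg.norm(d1);d2/=np.linalg.norm(d2)
    s=np.linalg.lstsq(np.c_[d1,-d2],o2-o1,rcond=None)[0]
    a,b=o1+s[0]*d1,o2+s[1]*d2
    return (a+b)/2,np.linalg.norm(a-b)
def proj(c,p):
    q=np.array(c["rotation"]).T@(np.array(p)-c["xyz"]);q=c["intrinsics"]@q;return q[:2]/q[2]
def blobs(m,box,amin=15):
    x0,y0,x1,y1=box;n,l,s,ce=cv2.connectedComponentsWithStats(m[y0:y1,x0:x1].astype(np.uint8))
    return [(tuple(np.round(ce[i]+[x0,y0],1)),s[i].tolist()) for i in range(1,n) if s[i][4]>=amin]
E
python3 - <<'E'
from h import *
T=cams.capture("top");S=cams.capture("side")
hs=cv2.cvtColor(T["image"],cv2.COLOR_BGR2HSV);g=T["image"].max(2)
print("cap top",blobs(g<60,(360,238,385,262)))
sat=hs[...,1]
print("spoon/stand top",blobs(sat<45,(195,165,325,280)))
gs=S["image"].max(2); print("cap side",blobs(gs<60,(272,285,302,315)))
for z in(.017,.034):print(z,onz(T,(372,251),z))
print("post",onz(T,(284.7,198),.0425),"stand",onz(T,(285,199),.01))
print("eye",onz(T,(210,268.5),.008),"bowl",onz(T,(219,229),.015))
a=cv2.resize(T["image"][185:290,195:335],None,fx=5,fy=5,interpolation=cv2.INTER_CUBIC)
cv2.imwrite("pics/crop1.png",a)
b=cv2.resize(S["image"][210:330,185:345],None,fx=5,fy=5,interpolation=cv2.INTER_CUBIC)
cv2.imwrite("pics/crop2.png",b)
E
```

```text
cap top [((np.float64(370.2), np.float64(250.9)), [5, 7, 13, 12, 66])]
spoon/stand top [((np.float64(219.3), np.float64(167.1)), [17, 0, 17, 7, 61]), ((np.float64(284.4), np.float64(198.8)), [62, 7, 55, 54, 2317]), ((np.float64(214.3), np.float64(245.9)), [7, 54, 25, 58, 530])]
cap side [((np.float64(285.9), np.float64(301.0)), [5, 6, 18, 21, 329])]
0.017 [ 0.43940929 -0.11755128  0.017     ]
0.034 [ 0.43802282 -0.11425159  0.034     ]
post [0.59153853 0.12507051 0.0425    ] stand [0.59538466 0.12439117 0.01      ]
eye [0.39908721 0.34081384 0.008     ] bowl [0.51054487 0.3151067  0.015     ]
```

View pics/crop1.png

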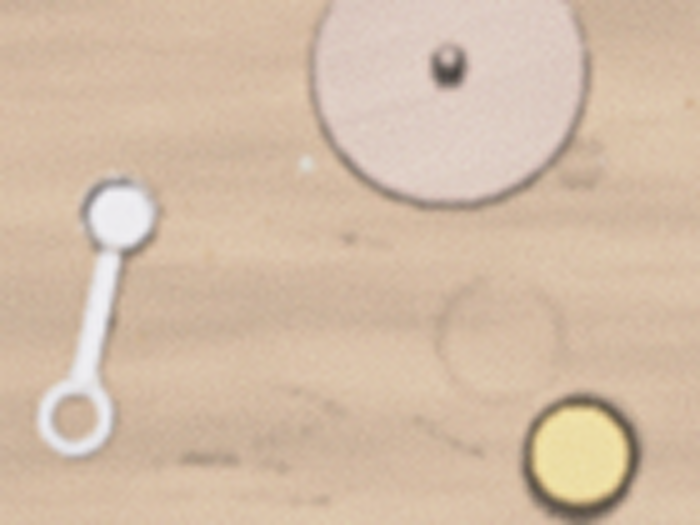

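View pics/crop2.png

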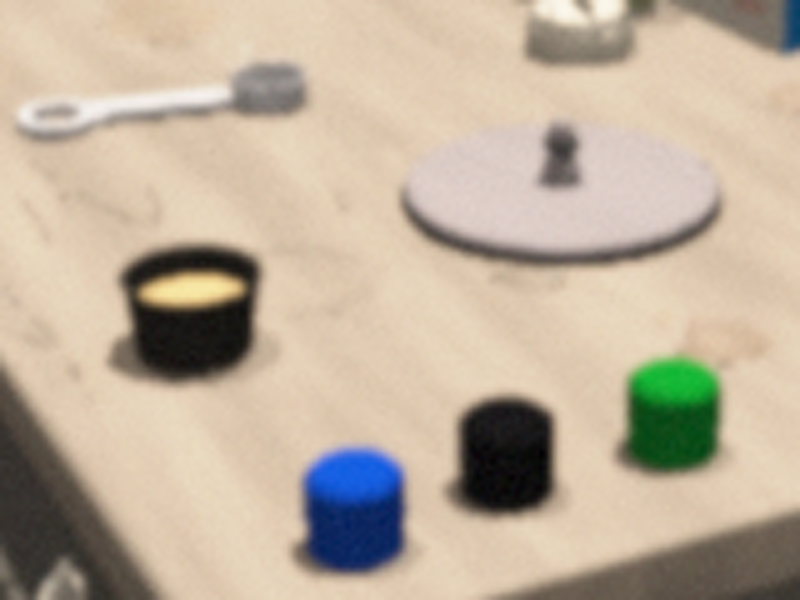

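Crop 1 shows the eye centre at about (209.8,268) and the bowl at (218.4,227.5), with the post tip near (284.4,195). Crop 2 shows the black cap between the blue and green ones, and its silhouette is centred at about (286,300.5).

```bash
python3 - <<'E'
from h import *
T=cams.capture("top");S=cams.capture("side")
def ell(c,box,z,f):
    x0,y0,x1,y1=box;h=cv2.cvtColor(c["image"],cv2.COLOR_BGR2HSV)[y0:y1,x0:x1]
    m=(f(h)).astype(np.uint8);m=cv2.morphologyEx(m,cv2.MORPH_CLOSE,np.ones((5,5)))
    k=max(cv2.findContours(m,0,cv2.CHAIN_APPROX_NONE)[0],key=cv2.contourArea)
    e=cv2.fitEllipse(k);u=np.array(e[0])+[x0,y0];print(e[1],u,onz(c,u,z).round(4));return u
low=lambda h:h[...,1]<50
print("stand");a=ell(T,(250,165,320,232),.01,low);b=ell(S,(262,228,334,264),.01,lambda h:h[...,1]<40)
print("post tip tri",two(T,(284.6,195),S,(297.1,235.5)))
P=np.array([.5936,.1250,.0425]);print("proj tip",proj(T,P),proj(S,P))
print("bowl");ell(T,(210,219,230,236),.018,low)
print("eye");e=ell(T,(200,260,219,278),.008,low)
print("eye two",two(T,(209.8,268),S,(185+52/5,210+115/5)))
print("cap two",two(T,(371.5,251),S,(286,300.6)))
for n,u in (("green",(372,224)),("blue",(377,276))):print(n,onz(T,u,.034))
for u in((282,128),(297,133)):print("shaker",onz(T,u,.08))
print("timer",onz(T,(220,161),.04))
g=T["image"][235:267,355:390].max(2);m=(g<75).astype(np.uint8)
k=max(cv2.findContours(m,0,cv2.CHAIN_APPROX_NONE)[0],key=cv2.contourArea);(u,v),r=cv2.minEnclosingCircle(k);print("cap top sil",u+355,v+235,r,cv2.boundingRect(k))
for p in([.438,-.114,0],[.438,-.114,.034]):print(proj(T,p),proj(S,p))
E
```

```text
stand
(53.5433464050293, 54.93250274658203) [284.29509354 198.75949097] [0.5961 0.1264 0.01  ]
(28.051944732666016, 61.13951110839844) [296.85097504 248.20801544] [0.5913 0.1153 0.01  ]
post tip tri (array([0.59938056, 0.12584075, 0.03944684]), np.float64(0.0032160778427087447))
proj tip [284.7110951  197.28673088] [295.86327258 234.76076108]
bowl
(16.77879524230957, 18.461610794067383) [217.66058969 226.6945529 ] [0.5169 0.3185 0.018 ]
eye
(17.601091384887695, 18.01527214050293) [209.62908173 268.19270992] [0.4    0.3419 0.008 ]
eye two (array([0.39971399, 0.3418401 , 0.00689057]), np.float64(0.0017558474540621978))
cap two (array([ 0.44024849, -0.11638432,  0.01775221]), np.float64(0.0018856932258337754))
green [ 0.51364974 -0.11846037  0.034     ]
blue [ 0.36927158 -0.12411046  0.034     ]
shaker [0.78591807 0.12871114 0.08      ]
shaker [0.77004411 0.08670641 0.08      ]
timer [0.70521744 0.30997648 0.04      ]
cap top sil 371.4230766296387 250.5 6.596002101898193 (10, 10, 14, 12)
[369.64521505 252.02565653] [284.02811724 308.26032192]
[371.90951316 251.00990838] [283.91495862 293.14410988]
```

```bash
python3 -m inch '[[0,-3,0,4,8.7],[0,-7,0,8,8.7],[0,-11,0,8,6],[2,-15,0,8,5],[5,-18,0,8,5],[8,-20,0,8,4],[11,-22,0,8,4],[14,-23,-2,8,4],[17,-24,-4,8,4],[20,-25,-6,8,4]]'
```

```text
time_s: 1.13
position: [0.43, 0.3311, 0.1625]
tcp_rot: [[-0.973, 0.233, 0.002], [0.233, 0.973, 0.001], [-0.001, 0.001, -1.0]]
force: [0.4, 0.7, -0.0]
opening: 0.503
grasp_force: 0.0
```

```bash
python3 -m inch '[[1.2,0,-3,1.5,4],[2.4,0,-6,1.5,4],[2.4,0,-9,1.5,4],[2.4,0,-11,1.5,4],[2.4,0,-13,1.5,4],[2.4,0,-14,1.5,4],[2.4,0,-14,1.5,4]]'
python3 - <<'E'
from h import *
for n in("top","side"):
    c=cams.capture(n);i=c["image"]
    p=proj(c,[.4538,.3305,.01]).astype(int);a=i[max(0,p[1]-55):p[1]+55,max(0,p[0]-65):p[0]+65];cv2.imwrite(f"/tmp/{n}.png",cv2.resize(a,(390,330),interpolation=cv2.INTER_CUBIC));print(p)
cv2.imwrite("pics/g1.png",np.hstack([cv2.imread("/tmp/top.png"),cv2.imread("/tmp/side.png")]))
print(readout.read_state()["position"])
E
```

```text
time_s: 1.72
position: [0.4508, 0.3311, 0.0204]
tcp_rot: [[-0.978, 0.207, -0.004], [0.207, 0.978, -0.002], [0.004, -0.003, -1.0]]
force: [0.2, 0.4, 0.5]
opening: 0.459
grasp_force: 0.0
[213 249]
[215 229]
[0.45242828 0.33204144 0.0228271 ]
```

View pics/g1.png

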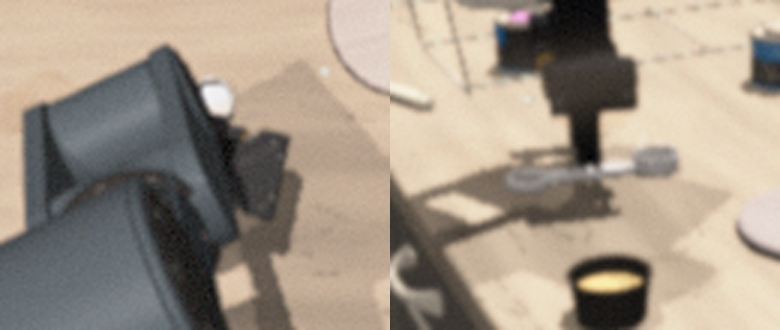

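The side view shows the near finger beside the middle of the handle, around crop pixel (585,150). I'll descend and close.

```bash
python3 -m inch '[[0.1,0,-1,0,4],[0.1,0,-1.6,0,4],[0.1,0,-1.9,0,4],[0.1,0,-1.9,0,4],[0.1,0,-1.9,0,1],[0.1,0,-1.9,0,0.5],[0.1,0,-1.9,0,0.5],[0.1,0,-1.9,0,0.5],[0.1,0,-1.9,0,0.5],[0.1,0,-1.9,0,0.5]]'
```

```text
time_s: 2.65
position: [0.4532, 0.3318, 0.0037]
tcp_rot: [[-0.978, 0.206, 0.0], [0.206, 0.978, 0.0], [-0.0, 0.0, -1.0]]
force: [-0.2, -0.5, 1.5]
opening: 0.156
grasp_force: 30.0
```

```bash
python3 -m inch '[[0,0,1,0,0.5],[0,0,3,0,0.5],[0,0,5,0,0.5],[0,0,7,0,0.5],[2,-2.2,8,0,0.5],[4,-4.4,8,0,0.5],[6,-6.6,8,0,0.5],[8,-8.8,8,0,0.5],[10,-11,8,0,0.5],[12,-13.2,8,0,0.5]]' && python3 -m inch '[[2,-2.2,0,0,0.5],[4,-4.4,0,0,0.5],[6,-6.4,0,0,0.5],[7,-7.8,0,0,0.5],[7.8,-8.5,0,0,0.5],[7.8,-8.5,-1,0,0.5],[7.8,-8.5,-2,0,0.5],[7.8,-8.5,-2,0,0.5],[7.8,-8.5,-2,0,0.5]]'
python3 - <<'E'
from h import *
for n in("top","side"):
    c=cams.capture(n);i=c["image"]
    p=proj(c,[.62,.12,.05]).astype(int);a=i[p[1]-50:p[1]+50,p[0]-65:p[0]+65];cv2.imwrite(f"/tmp/{n}.png",cv2.resize(a,(390,300),interpolation=cv2.INTER_CUBIC));print(p)
cv2.imwrite("pics/g2.png",np.hstack([cv2.imread("/tmp/top.png"),cv2.imread("/tmp/side.png")]))
s=readout.read_state();print(s["position"],s["opening"],s["force"])
E
```

```text
time_s: 3.48
position: [0.5738, 0.1987, 0.0842]
tcp_rot: [[-0.978, 0.207, -0.0], [0.207, 0.978, 0.0], [0.0, 0.0, -1.0]]
force: [0.1, 0.1, -1.0]
opening: 0.155
grasp_force: 30.0
time_s: 4.23
position: [0.6484, 0.1163, 0.0618]
tcp_rot: [[-0.979, 0.205, -0.005], [0.205, 0.979, 0.0], [0.005, -0.001, -1.0]]
force: [0.2, -0.2, -1.2]
opening: 0.151
grasp_force: 30.0
[286 187]
[306 230]
[0.65003608 0.11611103 0.06311076] 0.15654817384634395 [ 0.15456198  0.40770697 -0.93886664]
```

View pics/g2.png

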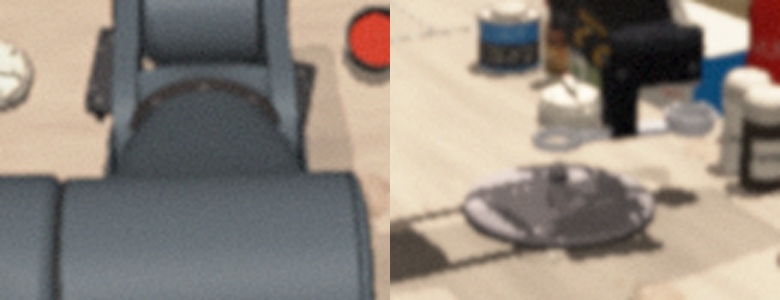

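In the side view the eye's centre (crop 558,137; image about (297,226)) sits straight above the post tip (crop 559,168; image (297,236)). The arm hides it from the top camera. I'll lower to just around the tip and look.

```bash
python3 -m inch '[[0,-0.1,-0.5,0,0.5],[0,-0.1,-1,0,0.5],[0,-0.1,-1.5,0,0.5],[0,-0.1,-1.9,0,0.5],[0,-0.1,-2.2,0,0.5],[0,-0.1,-2.2,0,0.5]]'
python3 - <<'E'
from h import *
c=cams.capture("side");i=c["image"]
cv2.imwrite("pics/g3.png",cv2.resize(i[200:275,255:345],None,fx=8,fy=8,interpolation=cv2.INTER_CUBIC))
s=readout.read_state();print(s["position"],s["opening"],s["force"],s["moment"])
E
```

```text
time_s: 4.83
position: [0.6505, 0.1138, 0.0405]
tcp_rot: [[-0.978, 0.207, -0.002], [0.207, 0.978, -0.0], [0.002, -0.0, -1.0]]
force: [0.3, 0.2, -2.1]
opening: 0.155
grasp_force: 30.0
[0.65081168 0.11376089 0.04094931] 0.15379020932007578 [-0.08116527 -0.37887806 -2.31394138] [-0.01296847 -0.00727552  0.03141358]
```

View pics/g3.png

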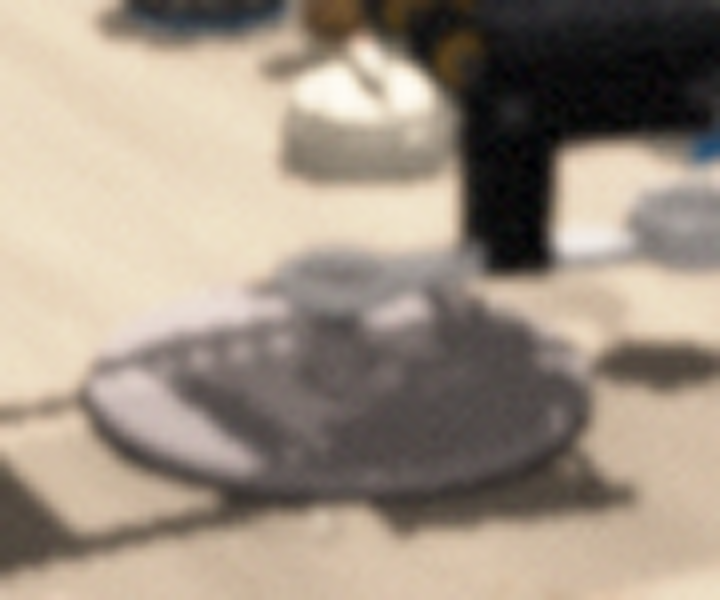

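The eye (crop about (340,278)) now surrounds the tip, centred on the post column (340,350), with no contact force. I'll keep lowering.

```bash
python3 -m inch '[[0,0,-0.4,0,0.5],[0,0,-0.8,0,0.5],[0,0,-1.2,0,0.5],[0,0,-1.5,0,0.5],[0,0,-1.5,0,0.5]]'; python3 -m inch '[[0,0,-0.4,0,0.5],[0,0,-0.8,0,0.5],[0,0,-1.0,0,0.5],[0,0,-1.1,0,0.5],[0,0,-1.1,0,0.5]]'
```

```text
time_s: 5.3
position: [0.6505, 0.1138, 0.0256]
tcp_rot: [[-0.978, 0.207, -0.002], [0.207, 0.978, 0.0], [0.002, -0.0, -1.0]]
force: [-0.6, -1.0, -1.6]
opening: 0.156
grasp_force: 30.0
time_s: 5.72
position: [0.651, 0.1139, 0.0152]
tcp_rot: [[-0.978, 0.206, -0.001], [0.206, 0.978, -0.0], [0.001, -0.0, -1.0]]
force: [1.1, 0.4, -1.6]
opening: 0.153
grasp_force: 30.0
```

```bash
python3 -m inch '[[0,0,-0.1,0,0.5],[0,0,-0.15,0,0.5],[0,0,-0.15,0,0.5]]'; python3 -m inch '[[0,0,0,0,2],[0,0,0,0,3],[0,0,0,0,4],[0,0,0,0,4],[0,0,1,0,4],[0,0,3,0,4],[0,0,5,0,4],[0,0,8,0,4],[0,0,11,0,4],[0,0,11,0,4]]'; python3 -m inch '[[-2,-2,2,0,6],[-5,-4,2,0,6],[-8,-7,2,0,6],[-11,-10,2,0,6],[-14,-13,2,0,6],[-16,-16,2,0,6],[-18,-19,2,0,6],[-20,-22,2,0,6],[-21,-23,0,0,6],[-21,-23,0,0,6]]'
python3 - <<'E'
from h import *
a=[]
for n,b in(("top",(245,130,375,230)),("side",(245,200,375,300))):
    i=cams.capture(n)["image"];x0,y0,x1,y1=b;a.append(cv2.resize(i[y0:y1,x0:x1],(390,300),interpolation=cv2.INTER_CUBIC))
cv2.imwrite("pics/g4.png",np.hstack(a));print(readout.read_state()["position"])
E
```

```text
time_s: 5.97
position: [0.6512, 0.1138, 0.0141]
tcp_rot: [[-0.978, 0.206, 0.0], [0.206, 0.978, -0.0], [-0.0, -0.0, -1.0]]
force: [0.6, -0.1, -2.0]
opening: 0.153
grasp_force: 30.0
time_s: 6.8
position: [0.6558, 0.114, 0.1316]
tcp_rot: [[-0.978, 0.206, 0.013], [0.206, 0.978, 0.0], [-0.013, 0.003, -1.0]]
force: [1.2, 0.7, 0.6]
opening: 0.46
grasp_force: 0.0
time_s: 7.63
position: [0.4381, -0.1176, 0.123]
tcp_rot: [[-0.977, 0.211, -0.004], [0.211, 0.978, 0.002], [0.004, 0.001, -1.0]]
force: [-0.7, 0.0, 1.1]
opening: 0.69
grasp_force: 0.0
[ 0.44085581 -0.1163495   0.12417914]
```

View pics/g4.png

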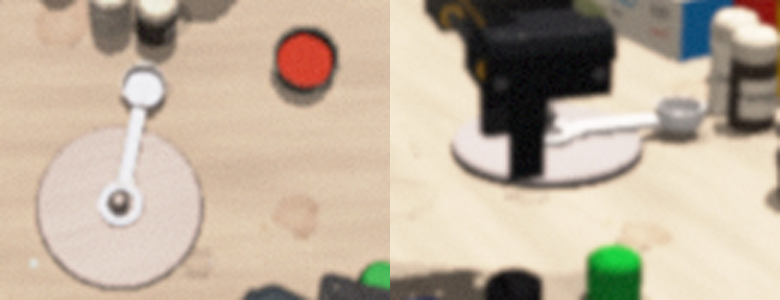

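The spoon lies flat with its eye round the post (top crop, (120,203)) and the gripper is clear of it. The black cap is below the gripper at side crop (513,285).

```bash
python3 -m inch '[[0,0,-3,0,6],[0,0,-6,0,6],[0,0,-8,0,6],[0,0,-9.5,0,6],[0,0,-10.5,0,6],[0,0,-11.3,0,6],[0,0,-11.8,0,6],[0,0,-11.8,0,6]]'; python3 -m inch '[[0,0,0,0,4],[0,0,0,0,3],[0,0,0,0,2.5],[0,0,0,0,2.5],[0,0,0,0,2.5],[0,0,0,0,2.5]]'
python3 - <<'E'
from h import *
T=cams.capture("top")
print("eye",onz(T,(245+(120.5)/3-.33,130+203.5/3-.33),.014),"tip",onz(T,(245+119.5/3-.33,130+200/3-.33),.0425))
b=(262,172,308,226);h=cv2.cvtColor(T["image"],cv2.COLOR_BGR2HSV);g=T["image"].max(2)
print("dark",blobs(g<110,(275,185,295,207),3), "bright",blobs(g>215,(274,186,296,208),5))
for z in(.018,.0425):print(proj(T,[.597,.1255,z]))
E
```

```text
time_s: 8.4
position: [0.4418, -0.1156, 0.0057]
tcp_rot: [[-0.979, 0.205, -0.0], [0.205, 0.979, 0.0], [0.0, 0.0, -1.0]]
force: [0.4, -0.4, 0.5]
opening: 0.686
grasp_force: 0.0
time_s: 8.9
position: [0.4415, -0.1164, 0.0066]
tcp_rot: [[-0.978, 0.207, 0.001], [0.207, 0.978, -0.0], [-0.001, -0.0, -1.0]]
force: [-0.4, 0.8, 5.4]
opening: 0.429
grasp_force: 30.0
eye [0.59899097 0.12476574 0.014     ] tip [0.59636107 0.12553605 0.0425    ]
dark [((np.float64(284.2), np.float64(199.2)), [7, 13, 5, 3, 11])] bright [((np.float64(284.4), np.float64(196.1)), [0, 0, 22, 22, 386])]
[284.58467202 197.89676943]
[284.51179977 196.11576657]
```

```bash
python3 -m inch '[[0,0,2,0,2.5],[0,0,5,0,2.5],[0,0,8,0,2.5],[1.5,2,9,0,2.5],[3.5,5,9,0,2.5],[5.5,8,9,0,2.5],[7.5,11,9,0,2.5],[9.5,14,9,0,2.5],[11.5,17,9,0,2.5],[13,20,9,0,2.5]]'; python3 -m inch '[[1.3,2,0,0,2.5],[2.3,3.5,0,0,2.5],[2.7,4.15,0,0,2.5],[2.7,4.15,-1.5,0,2.5],[2.7,4.15,-2.5,0,2.5],[2.7,4.15,-3.2,0,2.5],[2.7,4.15,-3.2,0,2.5]]'
python3 - <<'E'
from h import *
a=[]
for n,b in(("top",(245,150,335,230)),("side",(255,190,345,270))):
    i=cams.capture(n)["image"];x0,y0,x1,y1=b;a.append(cv2.resize(i[y0:y1,x0:x1],(398,354),interpolation=cv2.INTER_CUBIC))
cv2.imwrite("pics/g5.png",np.hstack(a));print(readout.read_state()["position"])
E
```

```text
time_s: 9.78
position: [0.5725, 0.0854, 0.096]
tcp_rot: [[-0.978, 0.206, 0.001], [0.206, 0.978, -0.0], [-0.001, 0.0, -1.0]]
force: [1.4, -0.8, 0.2]
opening: 0.432
grasp_force: 30.0
time_s: 10.37
position: [0.5959, 0.1245, 0.0619]
tcp_rot: [[-0.978, 0.207, -0.005], [0.207, 0.978, -0.0], [0.005, -0.001, -1.0]]
force: [-0.5, -0.1, -0.3]
opening: 0.432
grasp_force: 30.0
[0.59747583 0.12457796 0.06354722]
```

View pics/g5.png

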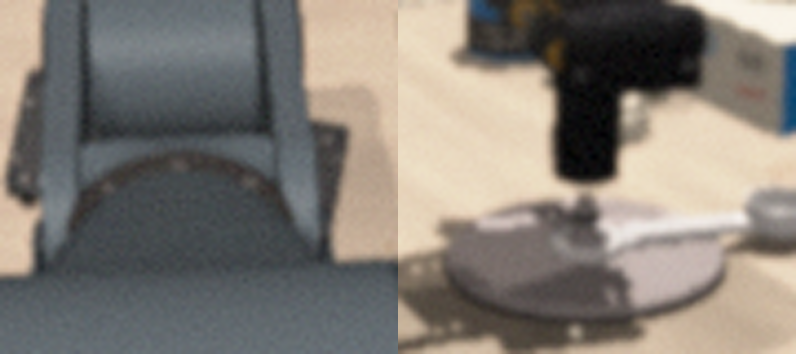

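In the side crop the cap bottom (553–618, centre 585) is above the post tip (586,200), with spoon and eye undisturbed. I'll lower it onto the tip.

```bash
python3 -m inch '[[0,0,-0.5,0,2.5],[0,0,-1,0,2.5],[0,0,-1.3,0,2.5],[0,0,-1.6,0,2.5],[0,0,-1.9,0,2.5],[0,0,-1.9,0,2.5]]'; python3 -m inch '[[0,0,-0.2,0,2.5],[0,0,-0.4,0,2.5],[0,0,-0.4,0,2.5]]'
```

```text
time_s: 10.97
position: [0.5977, 0.1253, 0.0444]
tcp_rot: [[-0.978, 0.206, -0.001], [0.206, 0.978, -0.0], [0.001, -0.0, -1.0]]
force: [-0.0, -0.2, -1.2]
opening: 0.429
grasp_force: 30.0
time_s: 11.22
position: [0.598, 0.1255, 0.0408]
tcp_rot: [[-0.978, 0.206, -0.0], [0.206, 0.978, 0.0], [0.0, 0.0, -1.0]]
force: [0.4, 0.8, -0.7]
opening: 0.43
grasp_force: 30.0
```

Tip is in the mouth with no contact force. Now I'll press in small steps.

```bash
python3 -m inch '[[0,0,-0.15,0,2.5],[0,0,-0.3,0,2.5],[0,0,-0.3,0,2.5]]'; python3 -m inch '[[0,0,-0.15,0,2.5],[0,0,-0.3,0,2.5],[0,0,-0.3,0,2.5]]'
```

```text
time_s: 11.47
position: [0.5983, 0.1259, 0.0392]
tcp_rot: [[-0.978, 0.207, 0.0], [0.207, 0.978, 0.001], [-0.0, 0.001, -1.0]]
force: [-2.1, 1.9, 6.4]
opening: 0.427
grasp_force: 30.0
time_s: 11.72
position: [0.598, 0.126, 0.0363]
tcp_rot: [[-0.978, 0.207, 0.0], [0.207, 0.978, 0.001], [-0.0, 0.001, -1.0]]
force: [-2.4, 3.0, 3.1]
opening: 0.431
grasp_force: 30.0
```

```bash
python3 -m inch '[[0,0,-0.1,0,2.5],[0,0,-0.2,0,2.5],[0,0,-0.2,0,2.5]]'; python3 -m inch '[[0,0,-0.1,0,2.5],[0,0,-0.2,0,2.5],[0,0,-0.2,0,2.5]]'
```

```text
time_s: 11.97
position: [0.5975, 0.1257, 0.032]
tcp_rot: [[-0.978, 0.207, -0.001], [0.207, 0.978, 0.001], [0.001, 0.0, -1.0]]
force: [0.9, 2.1, -6.7]
opening: 0.431
grasp_force: 30.0
time_s: 12.22
position: [0.5977, 0.1253, 0.03]
tcp_rot: [[-0.978, 0.207, -0.002], [0.207, 0.978, -0.0], [0.002, -0.0, -1.0]]
force: [-0.5, 2.3, -5.4]
opening: 0.428
grasp_force: 30.0
```

```bash
python3 -m inch '[[0,0,-0.1,0,2.5],[0,0,-0.2,0,2.5],[0,0,-0.2,0,2.5]]'; python3 -m inch '[[0,0,-0.1,0,2.5],[0,0,-0.1,0,2.5]]'
```

```text
time_s: 12.47
position: [0.5981, 0.1254, 0.0291]
tcp_rot: [[-0.978, 0.207, -0.0], [0.207, 0.978, 0.0], [0.0, 0.0, -1.0]]
force: [-0.8, 3.6, -0.7]
opening: 0.432
grasp_force: 30.0
time_s: 12.63
position: [0.5982, 0.1254, 0.0286]
tcp_rot: [[-0.978, 0.207, 0.0], [0.207, 0.978, 0.0], [-0.0, 0.0, -1.0]]
force: [-2.2, 2.9, 3.2]
opening: 0.429
grasp_force: 30.0
```

```bash
python3 -m inch '[[0,0,-0.1,0,2.5],[0,0,-0.15,0,2.5],[0,0,-0.15,0,2.5],[0,0,-0.15,0,2.5]]'
```

```text
time_s: 12.97
position: [0.5982, 0.1254, 0.0285]
tcp_rot: [[-0.978, 0.206, 0.001], [0.206, 0.978, -0.0], [-0.001, 0.0, -1.0]]
force: [-4.3, 2.4, 10.5]
opening: 0.429
grasp_force: 30.0
```

```bash
python3 -m inch '[[0,0,-0.03,0,2.5],[0,0,-0.03,0,2.5],[0,0,-0.03,0,2.5],[0,0,-0.03,0,2.5],[0,0,-0.03,0,2.5],[0,0,-0.03,0,2.5]]'
python3 - <<'E'
from h import *
i=cams.capture("side")["image"];cv2.imwrite("pics/g6.png",cv2.resize(i[190:270,245:345],None,fx=7,fy=7,interpolation=cv2.INTER_CUBIC))
for k in range(4):
    s=readout.read_state();print(s["position"].round(4),s["force"].round(1),s["opening"]);cams.capture("top")
E
```

```text
time_s: 13.47
position: [0.5982, 0.1254, 0.0284]
tcp_rot: [[-0.978, 0.206, 0.001], [0.206, 0.978, -0.0], [-0.001, 0.0, -1.0]]
force: [-5.0, 2.1, 12.7]
opening: 0.43
grasp_force: 30.0
[0.5982 0.1254 0.0284] [-4.2  3.1 12.4] 0.42821652285236667
[0.5982 0.1254 0.0284] [-4.8  3.4 12.6] 0.42806893415780417
[0.5982 0.1254 0.0284] [-4.3  1.7 12.3] 0.42841249343327553
[0.5982 0.1254 0.0284] [-4.5  2.2 12.4] 0.43151690096027323
```

View pics/g6.png

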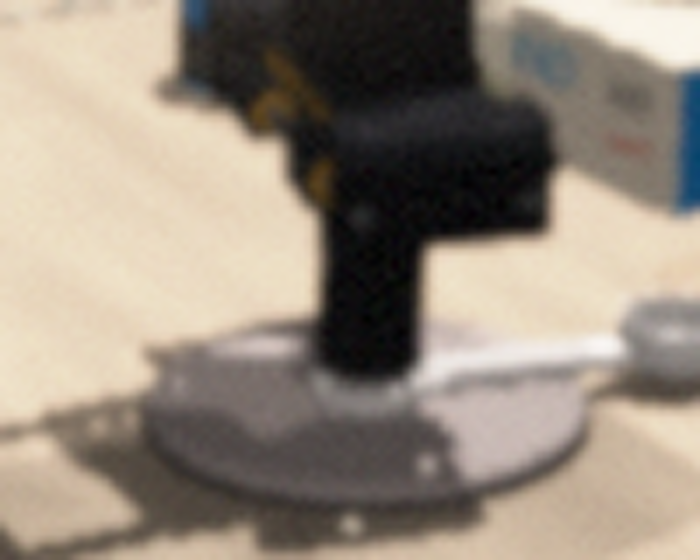

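The cap is seated just above the spoon's eye (crop (365,380)), the spoon is flat, and the downward press is steady at about 12.4 N. Handing in.

```bash
python3 -c "
from rig import bot
print(bot.hand_in())"
```

```text
the job is handed in; nothing more can be done
None
```

The job is handed in at about 14 s: the spoon hangs flat on the stand, and the black cap has clicked fully home with the gripper still holding it and pressing down at about 12 N; the timer and dishes were not touched.

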